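# Take the twist-lock cap off a test unit's service port

## Task

Take the red cap off its port on the grey test unit: it is a twist-lock cap that may be left- or right-handed, so try it both ways, turn it out of its lock while it is still down on the port, then lift it off. Finish while still holding the cap in the gripper, right way up and still, at least 8 cm clear above the unit and over it. Leave the grey cap on and do not disturb the other things on the desk.

Things in the scene. Friction and masses are not known exactly. Their poses are not given: they have to be found in the camera images.
- unit: Grey metal test unit, a fixed box 150 (x) by 250 (y) by 60 mm high. Origin: centre of its underside, on the desk; z up; its front panel with the display faces its -x. On its flat top, at x = 0, y = +65 and -65 mm, are two equal round ports, one under the red cap, one under the grey cap, either way round.
- port_left (a point): Centre of the unit's top face at the +y port (the other port is alike, at -y). A port is a steel base disc, 48 mm diameter, 4 mm high, on which the cap stands, with a 22 mm post, 36 mm high above the unit's top, that centres the cap. One port is left-handed, the other right-handed; which is which changes from start to start and cannot be seen.
- red_cap: Red round ribbed cap, 44 mm diameter, 40 mm high, about 60 g, loose but locked on its port by inner lugs. Origin: centre of its lower rim, 64 mm above the desk when seated; z up; x towards the white line on its top. Turns easily in place; locked, it rises only 2 mm; unlocked, it lifts straight off. Grip its sides from any yaw, fingertips some 5 mm above the base disc.
- red_cap_mark (a point): Point on the red cap's top on its white line, 18 mm from its axis. At the start the line lies within 3 degrees of the unit's +x. Turned the wrong way it meets a hard stop about 7 degrees from the unit's x. The right way (clockwise or anticlockwise, unknown) it runs freely to a stop about 72 degrees from the unit's x; from 48 degrees on it lifts off, best at 60.
- grey_cap: The same cap in grey, on the other port, 130 mm from the red one, centre to centre. Origin and axes as the red cap. To be left locked on.
- grey_cap_mark (a point): Point on the grey cap's top, 18 mm from its axis, on its white pointer line.
- board1: Loose green circuit board 100 by 140 mm with black and white connector rows, 18 mm high over all; origin at the centre of its underside. Leave alone.
- board2: A second board like board1. Leave alone.
- spray: Yellow spray can, 52 mm diameter, 132 mm high, standing loose; origin at the centre of its underside. Leave alone.
- driver: Screwdriver lying on the desk along its x; origin under its middle. Leave alone.
- mouse: Black computer mouse 100 by 58 by 26 mm; origin at the centre of its underside. Leave alone.
Not all that is in view belongs to the job. There is more than one size of the grey_cap; the job needs the smallest.

How it is judged:
On the way:
1. the red cap is turned out of its lock, more than 32 degrees, while still down on its port (angle between the x axis of red_cap and the x axis of unit, either way round above 0.56 rad and z of red_cap in the frame of unit below 0.072 m), for 0.1 s.
At the end, for the whole second after the job is handed in: Red cap held in the fingers (over 2 N), rim at least 75 mm above the unit's top, within 130 mm of the unit's centre from above, within 17 degrees of upright, at rest (under 30 mm/s), touching neither unit nor grey cap; grey cap seated, within 6 mm of its start (z of red_cap in the frame of unit above 0.135 m and horizontal distance between red_cap and unit below 0.13 m and angle between red_cap's own z axis and vertical below 0.3 rad and contact force between the fingers and red_cap above 2 N and contact force between red_cap and unit below 0.2 N and contact force between red_cap and grey_cap below 0.2 N and linear speed of red_cap below 0.03 m/s and z of grey_cap in the frame of unit below 0.068 m and distance of grey_cap from where it was at the start of the episode below 0.006 m); the arm keeps its last pose, push and grip.
It fails at once if the grey cap is turned or moved (its mark by more than 8 mm) (distance of grey_cap_mark from where it was at the start of the episode above 0.008 m).
It fails at once if another thing on the desk is pushed more than 20 mm (distance of any of board1, board2, spray, driver, mouse from where it was at the start of the episode above 0.02 m).
It fails at once if the red cap is tipped over (tilted more than 45 degrees) (angle between red_cap's own z axis and vertical above 0.8 rad).
It also fails if it takes over 37 s, if anything falls off the work surface, if the arm or the gripper's body presses on something with over 40 N, if the wrist force passes 120 N, or if a joint passes its speed limit or range.

## Robot

A 7-joint arm with a two-finger parallel gripper is mounted at the origin on the work surface. World frame = base frame: x ahead of the robot, y to its left, z up, the work surface at z = 0. Lengths are in m, angles in rad, forces in N, time in s.
With the tool pointing down it reaches from about 0.4 to 0.875 m from the base axis. Payload 6.5 kg.
Tool frame: the origin (TCP) lies midway between the tips of the shut fingers; the grasp point (between the pads) lies 19 mm behind it (hold_point_z is the z of the grasp point in the tool frame, in m); z points along the fingers, y is the line along which they close (so a half turn about z gives the same grasp; the last joint's range is limited). The gripper opens to 85 mm and grips with 20 to 120 N. Pads are 22 mm wide; open, the fingers measure 114 mm over their backs; the gripper's body (76 mm by 85 mm) begins 54 mm behind the grasp point. The pads swing forward as they close: fully open they stand 13 mm farther back than shut.
Start: joints at [1.124, 0.536, -0.004, 1.538, 0.003, 1.067, -0.071], TCP at [0.242, -0.603, 0.209] pointing down, gripper open.
Joint ranges: [-2.7, 2.7], [-0.37, 2.16], [-1.27, 1.26], [0.24, 2.4], [-1.31, 4.45], [0.19, 1.91], [-2.76, 2.76]. Speed limits (rad/s): [2.39, 2.39, 3.14, 3.14, 3.14, 3.14, 3.14].

## Interface

Orientations are given as a unit quaternion [w, x, y, z].
In Python, from plant import sense, read_camera, sign_off, search_frame, pinpoint, hold_point_z gives the robot as it stands.
- The arm moves only by the tool jog_arm, never from a script. Its argument "deltas" is a list of rows, each an object of numbers: "dx", "dy", "dz": the shift along the tool's x, y, z in m; "ax", "ay", "az": the turn, a rotation vector about the tool's x, y, z in rad. In form: [{"dx": .., "dy": .., "dz": .., "ax": .., "ay": .., "az": ..}, ...]. A call has 1 to 12 rows; each row shifts and turns the commanded pose from where the row before left it, along the tool's axes as they then stand; what a row does not reach is not made up. A row lasts 1/8 s, in which the tool goes at most 62.5 mm and 10.7 degrees, less where a joint would pass 70% of its speed; a pose out of reach is approached as far as the arm can. A call is refused whole if a number of a shift passes 0.0625 or a number of a turn 0.188, either way. A call with a gripper value outside its range is refused whole. "grip" is the opening, from 0 (shut) to 1 (fully open), set as the call begins (left out, the last holds). The fingers move at their own pace and stop on an object; "squeeze" is the grip in N (left out, the last holds). Time passes only in rows, so rows that do not move let the fingers close. It gives the time, the measured TCP pose, the force, the opening and the grip force at its end, in the units of the state.
- sense(): the state, without advancing time (a new reading comes with each control period).
- read_camera(name): name is "scene" or "top"; returns a dict with "image" (400x640x3 uint8, blue, green, red), "depth" (400x640 float32, m along the optical axis (not along the pixel's ray), 0 where there is no reading), "fx", "fy", "cx", "cy" (pixels), "rvec" (rotation vector, rad) and "tvec" (3), from world to camera coordinates, as OpenCV has them. Camera axes: x right, y down, z forward; pixel columns grow to the right and rows downward; lengths in m; the calibration is good to about 2 mm. A picture is of the moment at which its call begins.
- sign_off(): hands the job in; it is judged then, once.
Trained networks look in the newest picture that a camera, given by its name, has taken for a name from the list of things; names that differ only in an ending like _2 or _b are one class to them, and where a whole thing is asked for, a point or a joint stands for the part that bears it (a point fixed in the world has none). Each returns a list of dicts, best first, with "score" (0 to 1); they miss things now and then, are a little off and sometimes report something else, mostly with a low value. They report only what shows in the picture. A call takes as long as a camera call. They do not tell look-alikes from the thing itself.
- search_frame(camera, label): "bbox" ([centre column, centre row, width, height] as shares, 0 to 1, of the picture: columns of its width, rows of its height, round what is visible of it).
- pinpoint(camera, label): "xy" ([column, row] as shares, 0 to 1, of the picture: columns of its width, rows of its height: a listed point, or the origin of a listed thing).
The state is a dict: "clock": time; "qpos": joint angles; "qd": joint speeds; "joint_torque": joint torques, N m; "eef_pos": TCP position; "tcp_rot": TCP orientation; "contact_force": force on the tool from outside, world axes, zero at the start; "moment": the same for the moment, N m; "opening": opening from 0.0 (shut) to 1.0 (fully open); "gripper_force": force on a finger pad.
Only numpy, scipy, OpenCV 4.12 (cv2) and the standard library are available. Lean on these libraries where they do the work, as an engineer would, in place of code of your own. Each camera call takes 0.05 s, during which the arm holds its last target. There are 200 camera calls.

## Working session

There is one attempt and no reset: what is moved stays moved. The work goes in short steps, Python scripts to look and compute and a tool call to move; the robot and the scene stay as the last step left them, time stands still between calls to the robot, and variables do not carry over. Pictures are saved under pics/ and viewed, at most 10 in all, crops included, and the job is handed in when it is done.

Besides the shell and the picture viewer there is one more tool, called after ">>>" in YAML: its name, and indented under it one key for each argument. jog_arm: Moves the arm, as the interface text tells. Its arguments: {"type":"object","properties":{"deltas":{"type":"array"},"grip":{"type":"number"},"squeeze":{"type":"number"}},"required":["deltas"]}

```bash
mkdir -p pics; cat > h.py <<'E'
import numpy as np, cv2
from plant import *
def world(c,u,v,z=None):
    R=cv2.Rodrigues(np.array(c["rvec"],float))[0]; t=np.array(c["tvec"],float).ravel()
    d=np.array([(u-c["cx"])/c["fx"],(v-c["cy"])/c["fy"],1.])
    o=-R.T@t; r=R.T@d
    if z is None:
        s=float(c["depth"][int(round(v)),int(round(u))])
    else: s=(z-o[2])/r[2]
    return o+s*r
E
python3 - <<'E'
from h import *
s=sense();print({k:np.round(s[k],3) for k in("clock","eef_pos","tcp_rot","qpos","contact_force","opening")},hold_point_z)
for n in("top","scene"):
    c=read_camera(n);cv2.imwrite(f"pics/{n}0.png",c["image"])
    for l,z in(("unit",0),("port_left",.06),("red_cap",.064),("red_cap_mark",.104),("grey_cap",.064),("grey_cap_mark",.104),("spray",0)):
        for p in pinpoint(n,l)[:4]:
            u,v=p["xy"][0]*640,p["xy"][1]*400
            print(n,l,round(p["score"],2),round(u,1),round(v,1),np.round(world(c,u,v,z),3))
E
```

```text
{'clock': np.float64(0.0), 'eef_pos': array([ 0.241, -0.603,  0.208]), 'tcp_rot': array([-0.001,  0.982,  0.189, -0.   ]), 'qpos': array([ 1.124,  0.537, -0.004,  1.539,  0.003,  1.067, -0.071]), 'contact_force': array([ 0.313, -0.365, -0.428]), 'opening': np.float64(1.001)} -0.0187
top unit 0.87 311.3 212.4 [0.548 0.037 0.   ]
top unit 0.57 295.4 218.0 [0.528 0.094 0.   ]
top port_left 0.65 292.4 217.8 [0.526 0.101 0.06 ]
top port_left 0.53 214.6 256.4 [0.398 0.366 0.06 ]
top port_left 0.42 289.8 207.5 [0.562 0.109 0.06 ]
top red_cap 0.64 329.8 205.1 [ 0.568 -0.028  0.064]
top red_cap_mark 0.58 328.7 196.7 [ 0.593 -0.024  0.104]
top grey_cap 0.8 300.2 262.2 [0.375 0.074 0.064]
top grey_cap 0.74 252.1 207.3 [0.564 0.239 0.064]
top grey_cap 0.69 296.1 219.6 [0.52  0.088 0.064]
top grey_cap_mark 0.69 299.2 255.8 [0.398 0.076 0.104]
top grey_cap_mark 0.68 245.9 207.7 [0.56  0.253 0.104]
top grey_cap_mark 0.59 444.6 245.0 [ 0.429 -0.405  0.104]
top grey_cap_mark 0.52 291.2 208.7 [0.555 0.101 0.104]
top spray 0.74 446.7 245.0 [ 0.426 -0.444  0.   ]
scene unit 0.71 322.1 207.1 [ 0.546  0.042 -0.   ]
scene unit 0.62 436.9 174.7 [0.621 0.409 0.   ]
scene port_left 0.64 384.8 132.2 [0.434 0.341 0.06 ]
scene port_left 0.56 336.3 180.1 [0.523 0.102 0.06 ]
scene red_cap 0.87 306.2 208.8 [ 0.57  -0.023  0.064]
scene red_cap_mark 0.51 311.3 204.0 [ 0.59  -0.019  0.104]
scene grey_cap 0.83 387.1 183.4 [0.61  0.215 0.064]
scene grey_cap 0.79 336.9 182.0 [0.533 0.097 0.064]
scene grey_cap 0.57 308.2 164.6 [0.434 0.062 0.064]
scene grey_cap_mark 0.97 390.6 163.6 [0.581 0.242 0.104]
scene grey_cap_mark 0.79 306.2 158.3 [0.443 0.051 0.104]
scene spray 0.57 137.0 254.1 [ 0.427 -0.453  0.   ]
scene spray 0.33 327.6 302.2 [ 0.799 -0.098  0.   ]
```

View pics/top0.png

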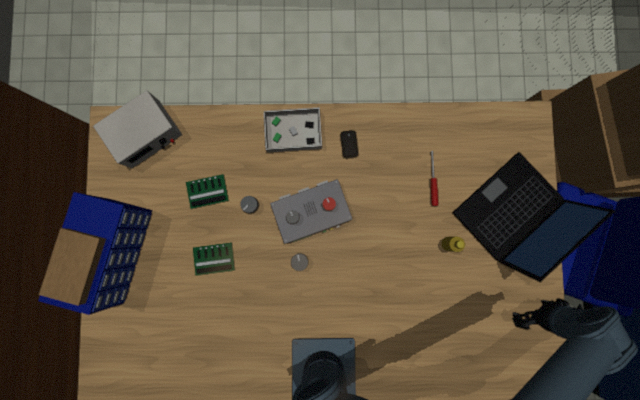

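View pics/scene0.png

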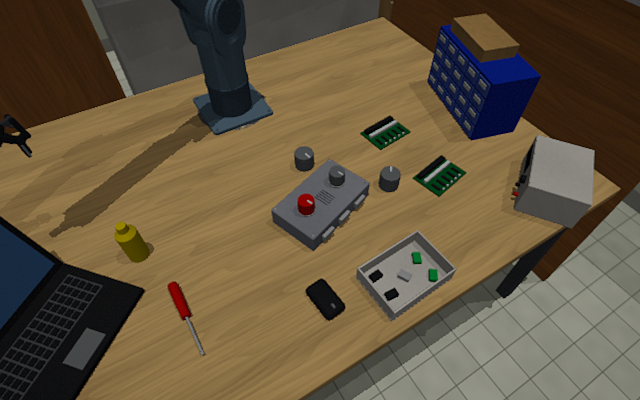

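The top view shows the unit at (311,212), the red cap on it at (329,204) and the grey cap on it at (293,217). The two loose grey caps on the desk, at (250,205) and (300,262), are look-alikes. The one to leave on is at (293,217), because it is on the unit and about 130 mm from the red cap. I'll confirm with a crop and measure.

```bash
python3 - <<'E'
from h import *
out=[]
for n,(u0,v0) in(("top",(311,212)),("scene",(321,200))):
    c=read_camera(n);im=c["image"]
    out.append(cv2.resize(im[v0-45:v0+45,u0-60:u0+60],None,fx=400/120,fy=400/120,interpolation=cv2.INTER_CUBIC))
    hsv=cv2.cvtColor(im,cv2.COLOR_BGR2HSV)
    m=(((hsv[...,0]<8)|(hsv[...,0]>172))&(hsv[...,1]>120)&(hsv[...,2]>60))
    v,u=np.nonzero(m)
    k=(abs(u-u0)<50)&(abs(v-v0)<40);u,v=u[k],v[k]
    P=np.array([world(c,a,b) for a,b in zip(u,v)])
    T=P[P[:,2]>.098]
    print(n,"red",len(P),"ztop",np.median(T[:,2]),"top n",len(T),"centre mean",T[:,:2].mean(0),"mid",(T.min(0)+T.max(0))/2,"ext",np.ptp(T,axis=0))
    # all cap-height points near unit, unit top points
    vv,uu=np.mgrid[v0-45:v0+45,u0-60:u0+60]
    Q=np.array([world(c,a,b) for a,b in zip(uu.ravel(),vv.ravel())])
    H=Q[(Q[:,2]>.09)&(Q[:,2]<.12)]
    for cc in((.568,-.026),(.523,.095)):
        K=H[np.hypot(*(H[:,:2]-cc).T)<.04]
        print(n,"cap",cc,len(K),(K.min(0)+K.max(0))/2,np.ptp(K,axis=0),cv2.minEnclosingCircle(K[:,:2].astype(np.float32)))
    U=Q[(Q[:,2]>.05)&(Q[:,2]<.12)&(np.hypot(Q[:,0]-.548,Q[:,1]-.037)<.18)]
    print(n,"unit rect",cv2.minAreaRect(U[:,:2].astype(np.float32)),"zmed",np.median(U[:,2]))
cv2.imwrite("pics/crop1.png",np.hstack(out))
E
```

```text
top red 120 ztop 0.10289645149559368 top n 110 centre mean [ 0.56778897 -0.02415898] mid [ 0.52383678 -0.02264703  0.79083302] ext [0.13113238 0.04492489 1.38533921]
top cap (0.568, -0.026) 137 [ 0.56924027 -0.02501658  0.10135997] [0.04065853 0.04033399 0.01691502] ((0.5701091885566711, -0.024907028302550316), 0.022103138267993927)
top cap (0.523, 0.095) 139 [0.52685984 0.09723841 0.10034978] [0.04017573 0.04322278 0.01984329] ((0.5281939506530762, 0.09667766839265823), 0.022379323840141296)
top unit rect ((0.5195627808570862, 0.02572736144065857), (0.2126181721687317, 0.2501294016838074), 19.344032287597656) zmed 0.05951475270442241
scene red 287 ztop 0.10383939311836277 top n 175 centre mean [ 0.57701916 -0.02921529] mid [ 0.84284697 -0.16517431  0.50696393] ext [0.5887863  0.32173462 0.81772393]
scene cap (0.568, -0.026) 231 [ 0.56976912 -0.02560333  0.0986812 ] [0.04606845 0.04259266 0.01722241] ((0.5696553587913513, -0.024959128350019455), 0.023359958082437515)
scene cap (0.523, 0.095) 199 [0.52692532 0.09726554 0.09911874] [0.04612568 0.04364196 0.01788335] ((0.5268447995185852, 0.09814324229955673), 0.023243870586156845)
scene unit rect ((0.5083012580871582, 0.022613510489463806), (0.23667705059051514, 0.25189846754074097), 19.41152000427246) zmed 0.060351107475248966
```

View pics/crop1.png

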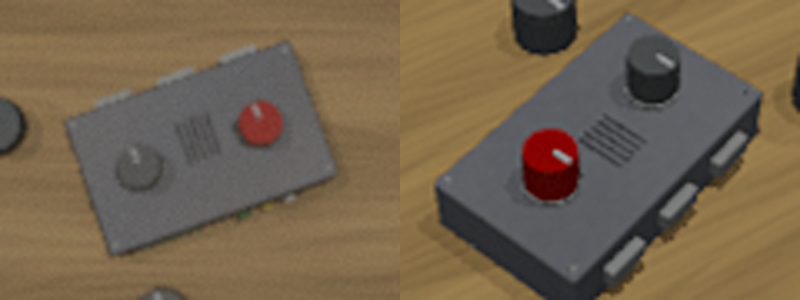

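The crop confirms it. The small grey cap on the unit and the red cap are 129.8 mm apart (should be 130). The red cap is at (0.5698, -0.0252) on the −y port, the unit's yaw is about 19.3°, and both white lines point along its +x. Moving over the red cap.

>>> jog_arm:
  deltas:
    - {"dx":0.0432,"dy":-0.0346}
    - {"dx":0.0432,"dy":-0.0346}
    - {"dx":0.0432,"dy":-0.0346}
    - {"dx":0.0432,"dy":-0.0346}
    - {"dx":0.0432,"dy":-0.0346}
    - {"dx":0.0432,"dy":-0.0346}
    - {"dx":0.0432,"dy":-0.0346}
    - {"dx":0.0432,"dy":-0.0346}
    - {"dx":0.0432,"dy":-0.0346}
    - {"dx":0.0432,"dy":-0.0346}
    - {"dx":0.0432,"dy":-0.0346}
    - {"dx":0.0432,"dy":-0.0346}
  grip: 1

```text
invalid input at $.deltas[0]: expected keys dx, dy, dz, ax, ay, az
```

>>> jog_arm:
  deltas:
    - {"az":-0.15}
    - {"az":-0.15}
    - {"az":-0.15}
    - {"az":-0.15}
    - {"az":0}
    - {"az":0}

```text
invalid input at $.deltas[0]: expected keys dx, dy, dz, ax, ay, az
```

```bash
cat >> h.py <<'E'
from scipy.spatial.transform import Rotation as Ro
def st(goal=None):
    s=sense();w,x,y,z=s["tcp_rot"];R=Ro.from_quat([x,y,z,w])
    print("t",round(float(s["clock"]),2),"p",np.round(s["eef_pos"],4),"q",np.round(s["qpos"],2),"yawx",round(np.degrees(np.arctan2(*R.as_matrix()[[1,0],0])),1),"toolz",np.round(R.as_matrix()[:,2],3),"F",np.round(s["contact_force"],1),"M",np.round(s["moment"],2),"open",round(float(s["opening"]),3),"g",np.round(s["gripper_force"],1))
    if goal is not None: print("delta tool",np.round(R.inv().apply(np.array(goal)-s["eef_pos"]),4))
E
python3 -c "
from h import *
st([.5698,-.0252,.068])"
```

```text
t 0.9 p [ 0.2416 -0.6034  0.209 ] q [ 1.12  0.54 -0.    1.54  0.    1.07 -0.07] yawx 21.8 toolz [-0. -0. -1.] F [ 0.7  0.7 -0.7] M [ 0.04  0.05 -0.01] open 1.005 g 0.0
delta tool [ 0.5196 -0.4149  0.141 ]
```

All keys are required.

>>> jog_arm:
  deltas:
    - {"dx":0.0433,"dy":-0.0346,"dz":0,"ax":0,"ay":0,"az":0}
    - {"dx":0.0433,"dy":-0.0346,"dz":0,"ax":0,"ay":0,"az":0}
    - {"dx":0.0433,"dy":-0.0346,"dz":0,"ax":0,"ay":0,"az":0}
    - {"dx":0.0433,"dy":-0.0346,"dz":0,"ax":0,"ay":0,"az":0}
    - {"dx":0.0433,"dy":-0.0346,"dz":0,"ax":0,"ay":0,"az":0}
    - {"dx":0.0433,"dy":-0.0346,"dz":0,"ax":0,"ay":0,"az":0}
    - {"dx":0.0433,"dy":-0.0346,"dz":0,"ax":0,"ay":0,"az":0}
    - {"dx":0.0433,"dy":-0.0346,"dz":0,"ax":0,"ay":0,"az":0}
    - {"dx":0.0433,"dy":-0.0346,"dz":0,"ax":0,"ay":0,"az":0}
    - {"dx":0.0433,"dy":-0.0346,"dz":0,"ax":0,"ay":0,"az":0}
    - {"dx":0.0433,"dy":-0.0346,"dz":0,"ax":0,"ay":0,"az":0}
    - {"dx":0.0433,"dy":-0.0346,"dz":0,"ax":0,"ay":0,"az":0}
  grip: 1

```text
clock: 2.4
eef_pos: [0.5705, -0.0234, 0.2092]
tcp_rot: [0.0, 0.982, 0.189, 0.0]
contact_force: [-0.2, -0.5, -0.4]
opening: 0.998
gripper_force: 0.0
```

>>> jog_arm:
  deltas:
    - {"dx":0,"dy":0,"dz":0,"ax":0,"ay":0,"az":-0.15}
    - {"dx":0,"dy":0,"dz":0,"ax":0,"ay":0,"az":-0.15}
    - {"dx":0,"dy":0,"dz":0,"ax":0,"ay":0,"az":-0.15}
    - {"dx":0,"dy":0,"dz":0,"ax":0,"ay":0,"az":-0.15}
    - {"dx":0,"dy":0,"dz":0,"ax":0,"ay":0,"az":0}
    - {"dx":0,"dy":0,"dz":0,"ax":0,"ay":0,"az":0}

```text
clock: 3.15
eef_pos: [0.5696, -0.0249, 0.209]
tcp_rot: [0.0, 0.883, 0.47, 0.0]
contact_force: [-0.0, 0.5, 0.3]
opening: 1.003
gripper_force: 0.0
```

```bash
python3 -c "
from h import *
st([.5698,-.0252,.068])"
```

```text
t 3.15 p [ 0.5696 -0.0249  0.209 ] q [ 0.25  0.43 -0.37  1.74  0.18  1.01 -0.78] yawx 56.0 toolz [ 0. -0. -1.] F [-0.   0.5  0.3] M [-0.01  0.   -0.01] open 1.003 g 0.0
delta tool [-1.00e-04  3.00e-04  1.41e-01]
```

>>> jog_arm:
  deltas:
    - {"dx":0,"dy":0,"dz":0.03,"ax":0,"ay":0,"az":0}
    - {"dx":0,"dy":0,"dz":0.03,"ax":0,"ay":0,"az":0}
    - {"dx":0,"dy":0,"dz":0.03,"ax":0,"ay":0,"az":0}
    - {"dx":0,"dy":0,"dz":0.02,"ax":0,"ay":0,"az":0}
    - {"dx":0,"dy":0,"dz":0.015,"ax":0,"ay":0,"az":0}
    - {"dx":0,"dy":0,"dz":0.01,"ax":0,"ay":0,"az":0}
    - {"dx":0,"dy":0,"dz":0.006,"ax":0,"ay":0,"az":0}
    - {"dx":0,"dy":0,"dz":0,"ax":0,"ay":0,"az":0}

```text
clock: 4.15
eef_pos: [0.5697, -0.0248, 0.068]
tcp_rot: [0.0, 0.882, 0.471, 0.0]
contact_force: [-0.1, 0.8, 0.7]
opening: 1.001
gripper_force: 0.0
```

>>> jog_arm:
  deltas:
    - {"dx":0,"dy":0,"dz":0,"ax":0,"ay":0,"az":0}
    - {"dx":0,"dy":0,"dz":0,"ax":0,"ay":0,"az":0}
    - {"dx":0,"dy":0,"dz":0,"ax":0,"ay":0,"az":0}
    - {"dx":0,"dy":0,"dz":0,"ax":0,"ay":0,"az":0}
    - {"dx":0,"dy":0,"dz":0,"ax":0,"ay":0,"az":0}
    - {"dx":0,"dy":0,"dz":0,"ax":0,"ay":0,"az":0}
  grip: 0
  squeeze: 30

```text
clock: 4.9
eef_pos: [0.5699, -0.0248, 0.0687]
tcp_rot: [0.0, 0.882, 0.471, 0.0]
contact_force: [-2.0, -0.4, 5.9]
opening: 0.502
gripper_force: 30.1
```

```bash
python3 -c "
from h import *
st([.5698,-.0252,.068])"
```

```text
t 4.9 p [ 0.5699 -0.0248  0.0687] q [ 0.21  0.61 -0.32  1.84  0.28  0.74 -0.86] yawx 56.2 toolz [ 0.001 -0.    -1.   ] F [-2.  -0.4  5.9] M [0.06 0.42 0.  ] open 0.502 g 30.1
delta tool [-0.0004  0.0001  0.0007]
```

Cap gripped. Trying anticlockwise (seen from above) by about 14°.

>>> jog_arm:
  deltas:
    - {"dx":0,"dy":0,"dz":0,"ax":0,"ay":0,"az":-0.06}
    - {"dx":0,"dy":0,"dz":0,"ax":0,"ay":0,"az":-0.06}
    - {"dx":0,"dy":0,"dz":0,"ax":0,"ay":0,"az":-0.06}
    - {"dx":0,"dy":0,"dz":0,"ax":0,"ay":0,"az":-0.06}
    - {"dx":0,"dy":0,"dz":0,"ax":0,"ay":0,"az":0}

```text
clock: 5.52
eef_pos: [0.57, -0.0241, 0.0686]
tcp_rot: [-0.0, 0.82, 0.573, 0.001]
contact_force: [-0.5, 2.2, 4.5]
opening: 0.5
gripper_force: 29.9
```

```bash
python3 -c "
from h import *
st([.5698,-.0252,.068])"
```

```text
t 5.53 p [ 0.57   -0.0241  0.0686] q [ 0.25  0.62 -0.38  1.83  0.32  0.75 -0.66] yawx 69.9 toolz [ 0.001  0.001 -1.   ] F [-0.5  2.2  4.5] M [ 0.41  0.32 -0.41] open 0.5 g 29.9
delta tool [-0.0011  0.0001  0.0006]
```

The −0.41 N·m moment suggests the stop. Trying clockwise.

>>> jog_arm:
  deltas:
    - {"dx":0,"dy":0,"dz":0,"ax":0,"ay":0,"az":0.1}
    - {"dx":0,"dy":0,"dz":0,"ax":0,"ay":0,"az":0.1}
    - {"dx":0,"dy":0,"dz":0,"ax":0,"ay":0,"az":0.1}
    - {"dx":0,"dy":0,"dz":0,"ax":0,"ay":0,"az":0.1}
    - {"dx":0,"dy":0,"dz":0,"ax":0,"ay":0,"az":0.1}
    - {"dx":0,"dy":0,"dz":0,"ax":0,"ay":0,"az":0}

```text
clock: 6.28
eef_pos: [0.5703, -0.0247, 0.0686]
tcp_rot: [0.0, 0.936, 0.353, 0.001]
contact_force: [-0.7, 0.7, 5.3]
opening: 0.504
gripper_force: 30.2
```

```bash
python3 - <<'E'
from h import *
st([.5698,-.0252,.068])
o=[]
for n,(u0,v0) in(("top",(311,212)),("scene",(321,200))):
    im=read_camera(n)["image"]
    o.append(cv2.resize(im[v0-45:v0+45,u0-60:u0+60],None,fx=400/120,fy=400/120,interpolation=cv2.INTER_CUBIC))
cv2.imwrite("pics/crop2.png",np.hstack(o))
E
```

```text
t 6.28 p [ 0.5703 -0.0247  0.0686] q [ 0.16  0.61 -0.26  1.84  0.22  0.72 -1.07] yawx 41.3 toolz [ 0.001 -0.    -1.   ] F [-0.7  0.7  5.3] M [ 0.16  0.15 -0.1 ] open 0.504 g 30.2
delta tool [-0.0007  0.0001  0.0006]
```

View pics/crop2.png

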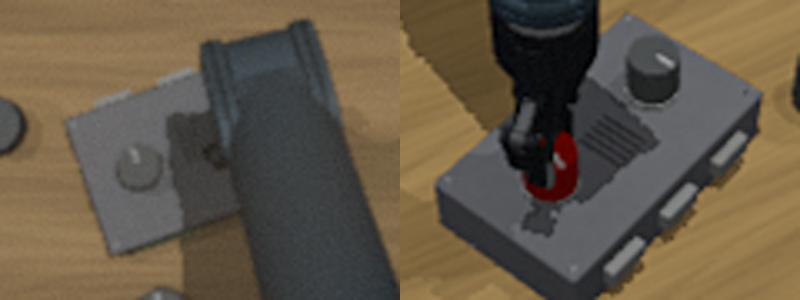

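The cap is hidden at its top, but it turns clockwise with almost no moment, so that is the free direction. By my estimate it is now at about −21°. Turning on to about −60°.

>>> jog_arm:
  deltas:
    - {"dx":0,"dy":0,"dz":0,"ax":0,"ay":0,"az":0.1}
    - {"dx":0,"dy":0,"dz":0,"ax":0,"ay":0,"az":0.1}
    - {"dx":0,"dy":0,"dz":0,"ax":0,"ay":0,"az":0.1}
    - {"dx":0,"dy":0,"dz":0,"ax":0,"ay":0,"az":0.1}
    - {"dx":0,"dy":0,"dz":0,"ax":0,"ay":0,"az":0.1}
    - {"dx":0,"dy":0,"dz":0,"ax":0,"ay":0,"az":0.1}
    - {"dx":0,"dy":0,"dz":0,"ax":0,"ay":0,"az":0.07}
    - {"dx":0,"dy":0,"dz":0,"ax":0,"ay":0,"az":0}
    - {"dx":0,"dy":0,"dz":0,"ax":0,"ay":0,"az":0}

```text
clock: 7.5
eef_pos: [0.5705, -0.0249, 0.0686]
tcp_rot: [0.0, 1.0, 0.026, 0.001]
contact_force: [0.0, -0.2, 5.1]
opening: 0.499
gripper_force: 30.2
```

```bash
python3 - <<'E'
from h import *
st([.5698,-.0252,.068])
c=read_camera("scene");im=c["image"]
cv2.imwrite("pics/crop3.png",cv2.resize(im[170:230,280:360],None,fx=8,fy=8,interpolation=cv2.INTER_CUBIC))
for p in pinpoint("scene","red_cap_mark")[:3]:
    u,v=p["xy"][0]*640,p["xy"][1]*400; w=world(c,u,v,.104)
    print(p["score"],u,v,w,"angle to unit x",np.degrees(np.arctan2(w[1]+.0252,w[0]-.5698))-19.3)
E
```

```text
t 7.5 p [ 0.5705 -0.0249  0.0686] q [ 0.03  0.59 -0.09  1.85  0.08  0.7  -1.62] yawx 3.0 toolz [ 0.002 -0.    -1.   ] F [ 0.  -0.2  5.1] M [ 0.02  0.04 -0.07] open 0.499 g 30.2
delta tool [-0.0007  0.0003  0.0006]
0.7 304.512 205.52 [ 0.58527044 -0.0359988   0.104     ] angle to unit x -54.21612053437035
```

View pics/crop3.png

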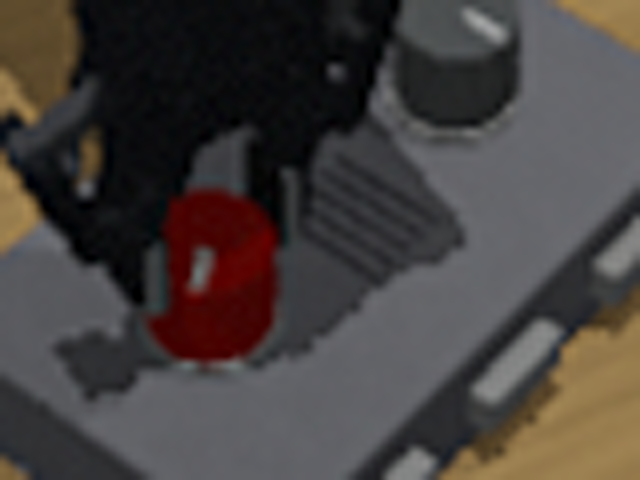

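The cap is still seated, with its white line (scene pixel about 304,205) turned to about −54 to −60° and little resistance. Lifting gently first, with a slightly firmer grip.

>>> jog_arm:
  deltas:
    - {"dx":0,"dy":0,"dz":0,"ax":0,"ay":0,"az":0.02}
    - {"dx":0,"dy":0,"dz":-0.004,"ax":0,"ay":0,"az":0}
    - {"dx":0,"dy":0,"dz":-0.004,"ax":0,"ay":0,"az":0}
    - {"dx":0,"dy":0,"dz":0,"ax":0,"ay":0,"az":0}
  squeeze: 40

```text
clock: 8.1
eef_pos: [0.5696, -0.0249, 0.0762]
tcp_rot: [0.0, 1.0, 0.016, 0.0]
contact_force: [0.0, 0.0, -0.5]
opening: 0.496
gripper_force: 40.7
```

It lifts freely.

>>> jog_arm:
  deltas:
    - {"dx":0,"dy":0,"dz":-0.012,"ax":0,"ay":0,"az":0}
    - {"dx":0,"dy":0,"dz":-0.012,"ax":0,"ay":0,"az":0}
    - {"dx":0,"dy":0,"dz":-0.012,"ax":0,"ay":0,"az":0}
    - {"dx":0,"dy":0,"dz":-0.015,"ax":0,"ay":0,"az":0}
    - {"dx":0,"dy":0,"dz":-0.015,"ax":0,"ay":0,"az":0}
    - {"dx":0,"dy":0,"dz":-0.015,"ax":0,"ay":0,"az":0}
    - {"dx":0,"dy":0,"dz":-0.012,"ax":0,"ay":0,"az":0}
    - {"dx":0,"dy":0,"dz":-0.01,"ax":0,"ay":0,"az":0}
    - {"dx":0,"dy":0,"dz":-0.004,"ax":0,"ay":0,"az":0}
    - {"dx":0,"dy":0,"dz":0,"ax":0,"ay":0,"az":0}
    - {"dx":0,"dy":0,"dz":0,"ax":0,"ay":0,"az":0}
    - {"dx":0,"dy":0,"dz":0,"ax":0,"ay":0,"az":0}

```text
clock: 9.6
eef_pos: [0.5693, -0.0249, 0.1825]
tcp_rot: [0.0, 1.0, 0.015, -0.0]
contact_force: [0.7, -0.4, -0.6]
opening: 0.497
gripper_force: 41.1
```

```bash
python3 - <<'E'
from h import *
st()
c=read_camera("scene");im=c["image"]
hsv=cv2.cvtColor(im,cv2.COLOR_BGR2HSV)
m=((hsv[...,0]<8)|(hsv[...,0]>172))&(hsv[...,1]>120)&(hsv[...,2]>50)
v,u=np.nonzero(m);k=(abs(u-310)<40)&(abs(v-180)<60)
P=np.array([world(c,a,b) for a,b in zip(u[k],v[k])]);P=P[np.hypot(P[:,0]-.57,P[:,1]+.025)<.04]
print(len(P),np.percentile(P[:,2],[1,99]))
cv2.imwrite("pics/fin.png",cv2.resize(im[130:240,240:400],None,fx=4,fy=4,interpolation=cv2.INTER_CUBIC))
E
```

```text
t 9.6 p [ 0.5693 -0.0249  0.1825] q [ 0.04  0.43 -0.09  1.78  0.05  0.94 -1.62] yawx 1.8 toolz [-0.001 -0.    -1.   ] F [ 0.7 -0.4 -0.6] M [-0. -0.  0.] open 0.497 g 41.1
321 [0.17987004 0.22047445]
```

View pics/fin.png

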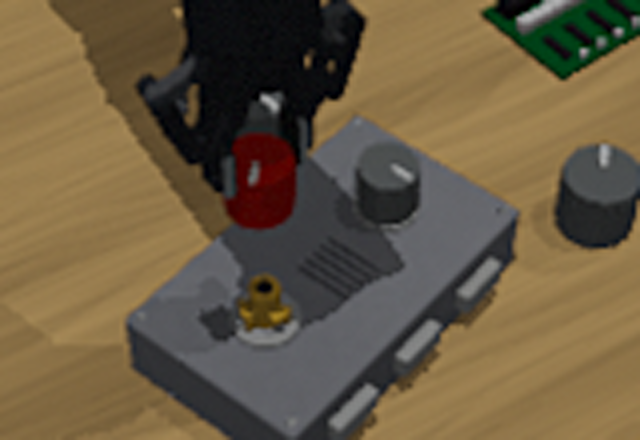

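The red cap is held upright at crop pixel (262,180), rim at z of about 0.18 m, which is 12 cm above the unit. The port below is bare and the grey cap is untouched.

```bash
python3 -c "
from plant import *
print(sign_off())"
```

```text
the job is handed in; nothing more can be done
None
```

The job is handed in at about 9.7 s: the red cap turned out clockwise and is held upright and still about 12 cm above the unit, and in the last picture the grey cap is still on its port; no verdict came back from `sign_off()`.

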